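# Clamp the loaded flower press

### The arm

A 6-joint arm with a two-finger parallel gripper is mounted at the origin on the work surface. World frame = base frame: x ahead of the robot, y to its left, z up, the work surface at z = 0. Lengths are in mm, angles in rad, forces in N, time in s.
With the tool pointing down it reaches from about 350 to 975 mm from the base axis. Payload 7.1 kg.
Tool frame: the origin (TCP) lies between the finger pads; the fingertips stand 17 mm ahead of it and the grasp point (between the pads) lies 2 mm behind it (tip_reach is the y of the fingertips in the tool frame, in mm); y points along the fingers, x is the direction in which the jaws open and shut, and the axes are right-handed (so a half turn about y gives the same grasp; the last joint's range is limited). The gripper opens to 88 mm and grips with 3 to 60 N. Pads are 20 mm wide; open, the fingers measure 115 mm over their backs; the gripper's body (75 mm by 178 mm) begins 61 mm behind the grasp point.
Start: joints at [-1.194, 0.423, 1.63, -0, 1.089, -0.019], TCP at [240.982, -576.656, 239.675] pointing down, gripper open.
Joint ranges: [-3, 3], [-0.9, 2.11], [0.09, 2.58], [-1.31, 4.45], [0.11, 2.69], [-2.54, 2.54]. Speed limits (rad/s): [2.39, 2.39, 3.01, 3.14, 3.14, 3.14].

### API

Orientations are given as a rotation vector (axis times angle).
In Python, from workcell import get_obs, get_image, camera_model, close_job, silhouettes, tip_of, tip_reach gives the robot as it stands. The module is installed in compiled form; this text tells all that it offers.
- The arm moves only by the tool arm_command, never from a script. Its argument "targets" is a list of rows, each a list of 4 numbers: the shift along the tool's x, y, z in mm, then the turn about the tool's y in rad. A call has 1 to 20 rows; each row shifts and turns the commanded pose from where the row before left it, along the tool's axes as they then stand; what a row does not reach is not made up. A row lasts 1/12 s, in which the tool goes at most 41.7 mm and 7.16 degrees, less where a joint would pass 70% of its speed; a pose out of reach is approached as far as the arm can. A call is refused whole if a number of a shift passes 41.7 or a number of a turn 0.125, either way. A call with a gripper value outside its range is refused whole. "gripper" is the opening in per cent of the stroke, from 0 (shut) to 100 (fully open), set as the call begins (left out, the last holds). The fingers move at their own pace and stop on an object; the grip force is fixed at half the most. Time passes only in rows, so rows that do not move let the fingers close. It gives the time, the measured TCP pose, the force and the opening at its end, in the units of the state.
- get_obs(): the state, without advancing time (a new reading comes with each control period).
- get_image(name): name is "scene" or "top" or "wrist"; returns the picture (400x640x3 uint8, blue, green, red); there is no depth.
- camera_model(name): a dict with "mtx" (3x3 intrinsics, pixels), "position" and "orientation" of the camera in the world. Camera axes: x right, y up, looking along -z (the intrinsics and any distortion apply to the point x, -y, -z); pixel columns grow to the right and rows downward; lengths in mm; the calibration is good to about 2 mm. A picture is of the moment at which its call begins: read the wrist's pose just before it. camera_model takes no time and is no camera call; for the wrist camera it gives the pose at the moment of the call.
- close_job(): hands the job in, once; it reports no verdict.
Trained networks look in the newest picture that a camera, given by its name, has taken for a name from the list of things; names that differ only in an ending like _2 or _b are one class to them, and where a whole thing is asked for, a point or a joint stands for the part that bears it (a point fixed in the world has none). Each returns a list of dicts, best first, with "conf" (0 to 1); they miss things now and then, are a little off and sometimes report something else, mostly with a low value. They report only what shows in the picture. A call takes as long as a camera call.
- silhouettes(camera, thing): "pixels" (400x640 bool, what is visible of it) and "at" ([column, row] in pixels, amid what is visible of it).
- tip_of(camera, thing): "at" ([column, row] in pixels: a listed point, or the origin of a listed thing).
The state is a dict: "t": time; "qpos": joint angles; "qvel": joint speeds; "joint_torque": joint torques, N m; "ee_pos": TCP position; "orientation": TCP orientation; "ft_force": force on the tool from outside, world axes, zero at the start; "moment": the same for the moment, N m; "width": finger opening in mm.
Only numpy, scipy, OpenCV 4.12 (cv2) and the standard library are available. Lean on these libraries where they do the work, as an engineer would, in place of code of your own. Each camera call takes 0.05 s, during which the arm holds its last target. There are 200 camera calls.

### The job

The small flower press on the craft table is loaded but still open: with the back of a finger, swing its steel clamp strap round over the top board until the notched end is fully home on the keeper post, and only then push the red cam lever down as far as it goes, so that the board stays clamped. Do it by touch alone: pick nothing up, do not lift the press or shove it across the table, and leave everything else on the table where it is. Finish with the hand clear.

Things in the scene. Friction and masses are not known exactly. Their poses are not given: they have to be found in the camera images.
- press: Flower press, loose on rubber feet, about 3 kg: base 190 mm (x) by 235 mm (y), 26 mm high; a pile of card; a plywood top board 170 by 150 mm, upper face 70 mm above the table, four guide pins 4 mm proud near its corners, a steel wear plate 3 mm thick in its middle. Origin: centre of the underside; z up. Pivot post at y = -95 mm, keeper post at y = +95 mm. Strap starts on the -x side.
- pivot (a point): Top of the brass nut on the pivot post, 108 mm above the table; the strap swings about the vertical line through it.
- keeper (a point): Centre of the top of the keeper's brass head (23 mm across, 102 to 110 mm above the table) on the far side of the board from the pivot, 190 mm from it. The notch in the strap's end slides sideways under this head.
- strap (a joint): Swing of the steel clamp strap about the pivot post, rad: 0 = across the board, notch fully home round the keeper post (hard stop); grows as it swings away, counter-clockwise from above; starts at 0.9 to 1.45. Two flat bars, together 30 mm wide, reaching 210 mm from the pivot, underside 87 mm, top 101 mm above the table. Stays where it is left; 1 to 2 N at the free end swings it.
- strap_push (a point): Point on the strap's centre line, 150 mm from the pivot and half-way up it (94 mm above the table): a good place to push against the strap's side. When the strap is home this point is 40 mm from the keeper's axis.
- lever (a joint): Cam lever between the strap's bars, rad: 0 = raised (about upright), 1.3 = fully down (hard stop), lying along the strap towards the pivot. Starts at 0 to 0.15, stays where left. Its pin runs level across the strap. Pushed down with the strap home, its eccentric cam presses the wear plate (about 5 N at the handle) and locks by itself at the bottom. Raised, the cam just clears the plate.
- lever_pin (a point): Axis of the cam lever's pin, 95 mm from the pivot along the strap, 94 mm above the table.
- lever_tip (a point): Centre of the round end of the lever's red handle (14 mm thick, the red part about 40 mm long), 79 mm from the pin: about 170 mm above the table when raised, 118 mm when down. As the lever goes down it moves in the upright plane of the strap, over towards the pivot.
- top_board (a joint): How far the top board is pressed down on its pile, m: 0 = not pressed, about 0.0024 when clamped; springy.
- tape_roll: Green tape roll, 68 mm across, 18 mm high, lying flat beside the press. Origin: centre of its underside (so for all that follow).
- scissors: Scissors with pink handles, about 160 mm long, 11 mm high, lying flat.
- pencil: White pencil, 170 mm long, 8 mm thick, lying.
- twine_spool: Wooden spool of twine, 52 mm across, 64 mm high, standing.
- glue_bottle: White glue bottle with an orange cap, 48 mm across, 115 mm high, standing.
- cup: Blue cup, 72 mm across, 75 mm high, standing.
- seed_jar: Amber jar with a brass lid, 52 mm across, 70 mm high, standing behind the press (its +x side).
- wreath: Brown vine wreath, about 205 mm across, 30 mm high, lying flat.

How it is judged:
By the outcome, as a careful person would: the job done as asked, in the order asked, and still so for the second after the job is handed in, with the robot touching nothing.
It also fails if it takes over 48 s, if anything falls off the work surface, if the arm or the gripper's body presses on something with over 40 N, if the wrist force passes 120 N, or if a joint passes its speed limit or range.

## Working session

There is one attempt and no reset: what is moved stays moved. The work goes in short steps, Python scripts to look and compute and a tool call to move; the robot and the scene stay as the last step left them, time stands still between calls to the robot, and variables do not carry over. Pictures are saved under pics/ and viewed, about 8 in all and at most 12, crops included, and the job is handed in when it is done.

Besides the shell and the picture viewer there is one more tool, called as name([rows], argument=value, ...), one row to a line, values as JSON. arm_command: Moves the arm, as the interface text tells. Its arguments: {"type":"object","properties":{"targets":{"type":"array","items":{"type":"array","items":{"type":"number"}}},"gripper":{"type":"number"}},"required":["targets"]}

```bash
mkdir -p pics
cat > h.py <<'E'
import numpy as np, cv2
from scipy.spatial.transform import Rotation as R
from workcell import *
def snap(n,f=None):
    im=get_image(n)
    if f: cv2.imwrite('pics/'+f,im)
    return im
def cam(n):
    m=camera_model(n); o=np.array(m['orientation'],float)
    Rm=o if o.shape==(3,3) else R.from_rotvec(o).as_matrix() if o.size==3 else R.from_quat(o).as_matrix()
    return np.array(m['mtx']),np.array(m['position']),Rm,m
def ray(n,px):
    K,p,Rm,m=cam(n); v=np.linalg.inv(K)@[px[0],px[1],1]
    return p,Rm@np.array([v[0],-v[1],-v[2]])
def atz(n,px,z):
    p,d=ray(n,px); return p+d*(z-p[2])/d[2]
def proj(n,P):
    K,p,Rm,m=cam(n); c=Rm.T@(np.array(P)-p); v=K@[c[0],-c[1],-c[2]]; return v[:2]/v[2]
def tri(a):
    A=np.zeros((3,3));b=np.zeros(3)
    for n,px in a:
        p,d=ray(n,px); d=d/np.linalg.norm(d); M=np.eye(3)-np.outer(d,d);A+=M;b+=M@p
    return np.linalg.solve(A,b)
E
python3 - <<'E'
from h import *
np.set_printoptions(precision=1,suppress=True)
o=get_obs(); print(o['orientation'],o['ft_force'],tip_reach if not callable(tip_reach) else tip_reach())
print(R.from_rotvec(o['orientation']).as_matrix())
for n in('scene','top'):
    snap(n,n+'0.png'); print(n,cam(n)[3])
Z=dict(pivot=108,keeper=110,strap_push=94,lever_pin=94,lever_tip=170,press=0)
for t in Z:
    for n in('scene','top'):
        r=tip_of(n,t)
        for d in r[:2]: print(t,n,np.array(d['at']),round(d['conf'],2),atz(n,d['at'],Z[t]))
for t in('tape_roll','scissors','pencil','twine_spool','glue_bottle','cup','seed_jar','wreath'):
    r=tip_of('top',t)
    for d in r[:1]: print(t,np.array(d['at']),round(d['conf'],2),atz('top',d['at'],0))
E
```

```text
[-1.4  0.9 -0.9] [ 0.2 -1.3 -0.3] 17.0
[[ 0.4 -0.   0.9]
 [-0.9  0.   0.4]
 [-0.  -1.   0. ]]
scene {'mtx': array([[486.5,   0. , 319.7],
       [  0. , 486.5, 193.8],
       [  0. ,   0. ,   1. ]]), 'position': array([1266.4,  578.6, 1301.5]), 'orientation': array([0.3, 0.7, 2.2])}
top {'mtx': array([[386.4,   0. , 317.4],
       [  0. , 386.4, 201. ],
       [  0. ,   0. ,   1. ]]), 'position': array([ 391.8,   -4.7, 1084.2]), 'orientation': array([ 0.1, -0.1, -1.6])}
pivot scene [307.2 215.2] 0.56 [656.4   6.7 108. ]
pivot top [317.7 163.3] 0.55 [658.2   6.9 108. ]
keeper scene [372.5 227. ] 0.62 [565.6 181.8 110. ]
keeper scene [347. 167.] 0.56 [432.2 -19.1 110. ]
keeper top [257.1 199.2] 0.96 [566.7 164.5 110. ]
strap_push scene [328.7 183.5] 0.67 [512.7 -28.7  94. ]
strap_push top [337. 215.] 0.92 [523.  -39.7  94. ]
lever_pin scene [319.5 191.1] 0.63 [554.9 -31.3  94. ]
lever_pin scene [422.5 309.7] 0.4 [681.7 433.5  94. ]
lever_pin top [328.1 198.5] 0.43 [566.8 -17.9  94. ]
lever_tip scene [318.5 195. ] 0.72 [612.6  14.2 170. ]
lever_tip scene [318.9 179.1] 0.62 [566.1 -23.8 170. ]
lever_tip top [332.1 192.7] 0.56 [567.3 -26.9 170. ]
press scene [334.9 236.9] 0.83 [607.6  76.8   0. ]
press scene [324.4 182.4] 0.65 [459.8 -90.4   0. ]
press top [286.8 192. ] 0.76 [605.3  98.5   0. ]
tape_roll [281.3 257.3] 0.85 [420.6 115.4   0. ]
scissors [347.6 273.6] 0.94 [372.1 -67.3   0. ]
pencil [227.1 287.9] 0.57 [340.5 265.3   0. ]
twine_spool [174.5 179. ] 0.59 [651.9 423.7   0. ]
glue_bottle [172.9 236.8] 0.77 [484.7 421.4   0. ]
cup [458.2 264.3] 0.75 [ 390.7 -372.1    0. ]
seed_jar [262.5 147.6] 0.77 [739.3 168.5   0. ]
wreath [176.  181.1] 0.28 [645.5 419.1   0. ]
```

Run:
```python
import cv2
a=cv2.imread('pics/top0.png');b=cv2.imread('pics/scene0.png')
cv2.imwrite('pics/a.png',cv2.resize(a[100:310,200:480],None,fx=2.8,fy=2.8,interpolation=2))
cv2.imwrite('pics/b.png',cv2.resize(b[120:330,220:500],None,fx=2.8,fy=2.8,interpolation=2))
```

```text
(no output)
```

View pics/a.png

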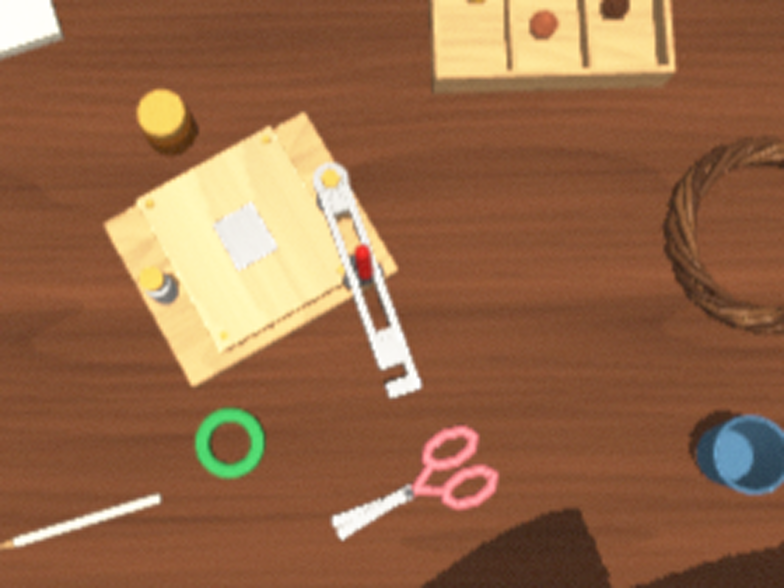

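View pics/b.png

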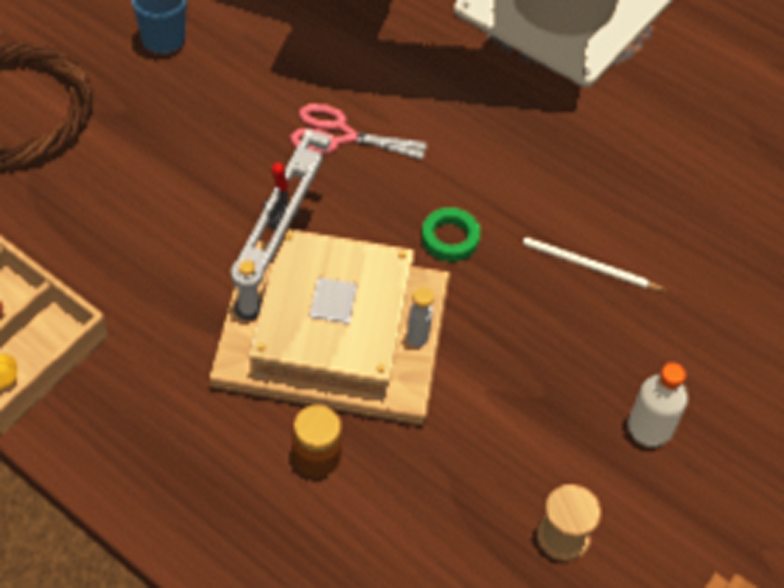

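The top view shows the strap from the pivot (318,163) to its end (344,237), with its red lever upright. The keeper is at (254,200). The hand can come in on the strap's -y side and sweep towards +y with nothing in the way. Next I'll compute the geometry.

Run:
```python
from h import *
np.set_printoptions(precision=1,suppress=True)
for nm,t,s,z in(('piv',(318.2,163.6),(308.2,215.4),108),('keep',(254.3,200),(371,226),110)):
    print(nm,atz('top',t,z),atz('scene',s,z),tri([('top',t),('scene',s)]))
P=tri([('top',(318.2,163.6)),('scene',(308.2,215.4))]);K=tri([('top',(254.3,200)),('scene',(371,226))])
print('dist',np.linalg.norm((K-P)[:2]), 'home az',np.arctan2(*(K-P)[1::-1]))
# strap axis: notch end centre & nut in top crop
for n,px in(('top',(200+404/2.8,100+384/2.8)),('top',(200+392/2.8,100+348/2.8)),('scene',(220+316/2.8,120+140/2.8))):
    e=atz(n,px,101); d=e-P; print(n,e,np.hypot(*d[:2]),np.arctan2(d[1],d[0]))
o=get_obs(); print(o['ee_pos'],R.from_rotvec(o['orientation']).as_matrix())
```

```text
piv [657.3   5.6 108. ] [655.1   9.5 108. ] [656.1   7.5 108. ]
keep [564.8 171.7 110. ] [565.6 176.3 110. ] [564.5 173.8 106.5]
dist 189.8036927793345 home az 2.0741162055910842
top [465.  -56.2 101. ] 201.44200736872102 -2.819591882977204
top [498.  -46.4 101. ] 167.02216408252238 -2.8128819923449875
scene [465.4 -50.6 101. ] 199.3486617989772 -2.845644599656428
[ 241.  -576.6  239.6] [[ 0.4 -0.   0.9]
 [-0.9  0.   0.4]
 [-0.  -1.   0. ]]
```

```bash
cat >> h.py <<'E'
P0=np.array([656.1,7.5])
def rel(goal,zaz):
    "shift in present tool axes and turn about y"
    o=get_obs(); M=R.from_rotvec(o['orientation']).as_matrix()
    a=np.arctan2(M[1,2],M[0,2]); t=-(zaz-a); t=(t+np.pi)%(2*np.pi)-np.pi
    return M.T@(np.array(goal)-o['ee_pos']),t
def behind(a,r,off,z):
    u=np.array([np.cos(a),np.sin(a)]);n=np.array([-u[1],u[0]])
    return np.r_[P0+r*u+off*n,z]
E
python3 - <<'E'
from h import *
np.set_printoptions(precision=3,suppress=True)
g=behind(3.455,160,97,240); print(g,rel(g,3.455-np.pi))
E
```

```text
[ 533.799 -134.103  240.   ] (array([-295.425,   -0.324,  440.788]), np.float64(0.08237659735613967))
```

arm_command([
  [-10, 0, 15, 0],
  [-21, 0, 31.5, 0],
  [-21, 0, 31.5, 0],
  [-21, 0, 31.5, 0],
  [-21, 0, 31.5, 0],
  [-21, 0, 31.5, 0],
  [-21, 0, 31.5, 0],
  [-21, 0, 31.5, 0],
  [-21, 0, 31.5, 0],
  [-21, 0, 31.5, 0],
  [-21, 0, 31.5, 0],
  [-21, 0, 31.5, 0],
  [-21, 0, 31.5, 0],
  [-21, 0, 31.5, 0],
  [-12.4, 0, 16.3, 0],
  [0, 0, 0, 0.08],
  [0, 0, 0, 0],
  [0, 0, 0, 0],
], gripper=100)

```text
t: 2.6
ee_pos: [533.5, -133.3, 239.6]
orientation: [-1.343, 0.972, -0.971]
ft_force: [-0.6, 0.2, 0.4]
width: 87.9
```

Run:
```python
from h import *
np.set_printoptions(precision=3,suppress=True)
g=behind(3.455,160,97,97); print(rel(g,3.455-np.pi))
snap('wrist','w1.png')
for t in('strap_push','lever_pin','pivot','keeper'):
    for d in tip_of('wrist',t)[:1]: print(t,d['at'],d['conf'],atz('wrist',d['at'],dict(pivot=108,keeper=110).get(t,94)))
o=get_obs();print(o['t'],o['ee_pos'],o['width'])
```

```text
(array([  0.864, 142.589,   0.129]), np.float64(0.005258606949080757))
strap_push [208.2, 180.5] 0.88 [513.728 -41.548  94.   ]
lever_pin [200.0, 111.6] 0.89 [568.954 -22.128  94.   ]
2.85 [ 533.454 -134.698  239.739] 87.96836657691931
```

View pics/w1.png

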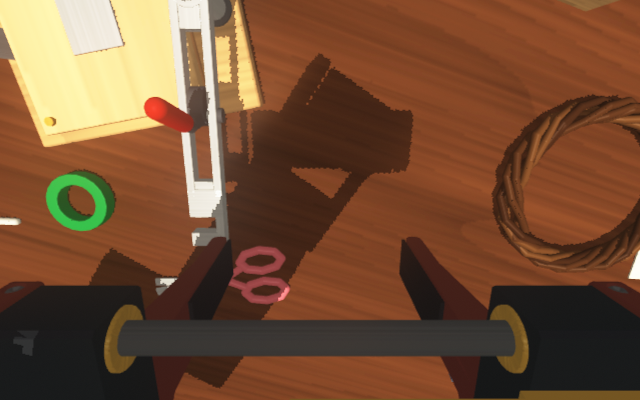

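The wrist view shows the strap at columns 175-230, clear of the left finger. The lever is at (170,113), and the gripper body is wide along x. Before descending I'll check how far the camera stands from the lever.

Run:
```python
from h import *
o=get_obs();M=R.from_rotvec(o['orientation']).as_matrix()
print(M.T@(cam('wrist')[1]-o['ee_pos']))
for q in((513.7,-41.5),(569,-22.1)):
    d=np.array(q)-P0; print(np.hypot(*d),np.arctan2(d[1],d[0])+2*np.pi)
```

```text
[-4.11682637e-02 -1.45783647e+02  7.81452755e+01]
150.59468782131722 3.4730027143489157
91.99222793258137 3.4691870740842434
```

arm_command([
  [0, 20, 0, 0],
  [0, 35, 0, 0],
  [0, 35, 0, 0],
  [0, 32, 0, 0],
  [0, 20.5, 0, 0],
  [0, 0, 0, 0],
  [-10, 0, 0, 0],
  [-8, 0, 0, 0],
  [0, 0, 0, 0],
])

```text
t: 3.6
ee_pos: [528.4, -115.9, 98.7]
orientation: [-1.342, 0.972, -0.974]
ft_force: [-0.1, 1.0, 0.1]
width: 87.8
```

arm_command([
  [-5.7, 0, -2.3, 0.035],
  [-11.4, 0, -4.7, 0.07],
  [-11.4, 0, -4.7, 0.07],
  [-11.4, 0, -4.7, 0.07],
  [-11.4, 0, -4.7, 0.07],
  [-11.4, 0, -4.7, 0.07],
  [-11.4, 0, -4.7, 0.07],
  [-11.4, 0, -4.7, 0.07],
  [-11.4, 0, -4.7, 0.07],
  [-11.4, 0, -4.7, 0.07],
  [-11.4, 0, -4.7, 0.07],
  [-11.4, 0, -4.7, 0.07],
  [-11.4, 0, -4.7, 0.07],
  [-11.4, 0, -4.7, 0.07],
  [-11.4, 0, -4.7, 0.07],
  [-11.4, 0, -4.7, 0.07],
  [-11.4, 0, -4.7, 0.07],
  [-5.7, 0, -2.3, 0.035],
  [0, 0, 0, 0],
])

```text
t: 5.18
ee_pos: [501.4, 74.4, 98.4]
orientation: [-0.659, 1.822, -1.801]
ft_force: [0.3, -0.9, 0.2]
width: 87.9
```

```bash
cat >> h.py <<'E'
def where():
    o=get_obs();M=R.from_rotvec(o['orientation']).as_matrix()
    x,z=M[:2,0],M[:2,2];d=o['ee_pos'][:2]-P0
    print('t',o['t'],'tool az',(np.arctan2(-z[1],-z[0])),'r',-d@z,'off',d@x,'z',o['ee_pos'][2],'F',o['ft_force'])
E
python3 - <<'E'
from h import *
np.set_printoptions(precision=2,suppress=True)
where(); snap('top','t2.png')
for n in('top',):
  for t,z in(('strap_push',94),('lever_pin',94),('lever_tip',173),('pivot',108),('keeper',110)):
    for d in tip_of(n,t)[:1]:
        q=atz(n,d['at'],z)[:2];e=q-P0; print(n,t,round(d['conf'],2),q,np.hypot(*e),np.arctan2(e[1],e[0]))
E
```

```text
t 5.1833 tool az 2.2740071628519156 r 151.0458361130887 off 74.74660132613306 z 98.38212883287666 F [ 0.33 -0.93  0.16]
top lever_pin 0.74 [672.12  -2.95] 19.126441981904993 -0.5781930723589443
top lever_tip 0.28 [378.83 -59.06] 285.151134389016 -2.9059832236204888
top pivot 0.8 [657.97   9.  ] 2.3934973681374454 0.6751614919971806
top keeper 0.86 [559.91 173.  ] 191.41917067803675 2.097297209161231
```

arm_command([
  [-5.7, 0, -3.5, 0.035],
  [-5.7, 0, -3.5, 0.035],
  [-5.7, 0, -3.5, 0.035],
  [-5.7, 0, -3.5, 0.035],
  [-5.7, 0, -3.5, 0.035],
  [0, 0, 0, 0],
  [0, 0, 0, 0],
])

```text
t: 6.07
ee_pos: [512.8, 75.1, 93.7]
orientation: [-0.53, 1.971, -1.806]
ft_force: [0.1, -0.5, -0.3]
width: 87.9
```

arm_command([
  [-2, 0, 0, 0.01],
  [-2, 0, 0, 0.01],
  [0, 0, 0, 0],
  [0, 0, 0, 0],
])

```text
t: 6.4
ee_pos: [515.7, 74.5, 93.3]
orientation: [-0.516, 1.987, -1.807]
ft_force: [-2.0, 1.0, 0.5]
width: 87.7
```

Run:
```python
from h import *
np.set_printoptions(precision=2,suppress=True)
where(); b=snap('scene'); a=snap('top')
cv2.imwrite('pics/c3.png',np.hstack([cv2.resize(x[150:270,y:y+100],None,fx=4,fy=4,interpolation=2) for x,y in((a,235),(b,295))]))
```

```text
t 6.4 tool az 2.1273610603299566 r 130.62414293768342 off 84.20373360170426 z 93.26139129843293 F [-1.96  0.98  0.46]
```

View pics/c3.png

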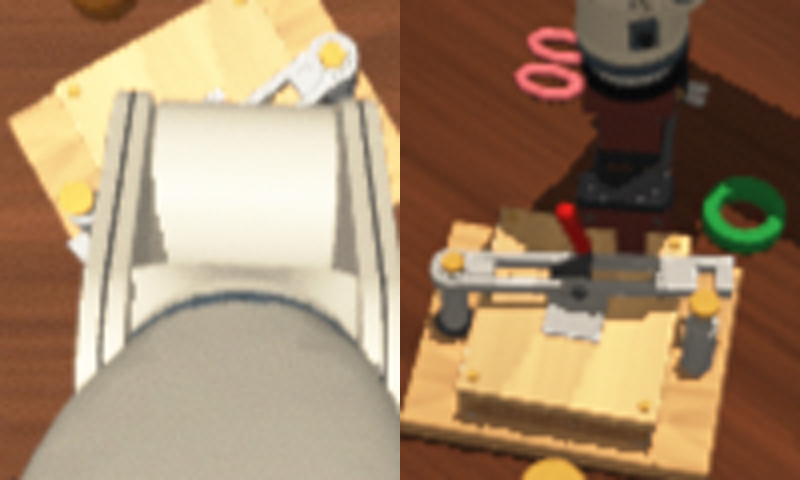

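Run:
```python
from h import *
np.set_printoptions(precision=3,suppress=True)
o=get_obs();print(o['qpos'],o['joint_torque'],o['moment'],o['ee_pos'])
print(R.from_rotvec(o['orientation']).as_matrix())
```

```text
[0.068 0.497 1.953 0.148 0.693 2.541] [ -0.518 -49.062 -18.105   0.211  -0.286   0.087] [0.07  0.123 0.102] [515.686  74.503  93.253]
[[-0.85  -0.002  0.527]
 [-0.524  0.094 -0.846]
 [-0.048 -0.996 -0.081]]
```

The last joint has reached its limit (2.54), so the tool has tilted by 5° and slipped to r = 131. I'll back off, lift, give the tool the equivalent half turn back, and finish the push with the other finger's back.

arm_command([
  [8, 0, 0, -0.03],
  [12, 0, 0, -0.05],
  [0, 0, 0, -0.05],
  [0, -20, 0, 0],
  [0, -35, 0, 0],
  [0, -35, 0, 0],
  [0, -20, 0, 0],
  [0, 0, 0, -0.1],
  [0, 0, 0, -0.12],
  [0, 0, 0, -0.12],
  [0, 0, 0, -0.12],
  [0, 0, 0, -0.12],
  [0, 0, 0, -0.12],
  [0, 0, 0, -0.12],
  [0, 0, 0, -0.12],
  [0, 0, 0, -0.12],
  [0, 0, 0, -0.12],
  [0, 0, 0, -0.12],
  [0, 0, 0, -0.12],
  [0, 0, 0, -0.12],
])

```text
t: 8.17
ee_pos: [499.4, 53.3, 202.0]
orientation: [-1.365, 0.736, -0.668]
ft_force: [1.0, -0.2, -0.0]
width: 87.7
```

Run:
```python
from h import *
np.set_printoptions(precision=3,suppress=True)
o=get_obs();print(o['qpos'],o['ee_pos'],o['ft_force'])
print(R.from_rotvec(o['orientation']).as_matrix())
```

```text
[0.028 0.295 1.933 0.119 0.915 0.866] [499.378  53.278 201.96 ] [ 0.957 -0.219 -0.019]
[[ 0.613 -0.001  0.79 ]
 [-0.787  0.094  0.61 ]
 [-0.075 -0.996  0.057]]
```

arm_command([
  [0, 0, 0, -0.118],
  [0, 0, 0, -0.118],
  [0, 0, 0, -0.118],
  [0, 0, 0, -0.118],
  [0, 0, 0, -0.118],
  [0, 0, 0, -0.118],
  [0, 0, 0, -0.118],
  [0, 0, 0, -0.118],
  [0, 0, 0, -0.118],
  [0, 0, 0, -0.118],
  [0, 0, 0, -0.118],
  [0, 0, 0, -0.118],
  [0, 0, 0, 0],
  [0, 0, 0, 0],
])

```text
t: 9.33
ee_pos: [499.3, 53.3, 201.9]
orientation: [-1.443, -0.4, 0.366]
ft_force: [0.1, 0.1, 0.2]
width: 87.7
```

Run:
```python
from h import *
np.set_printoptions(precision=2,suppress=True)
g=behind(2.074,165,100,200); print(g,rel(g,2.074)); o=get_obs();print(o['t'],o['ee_pos'],o['qpos'])
a=snap('top')
for n in('scene',):
  snap(n)
  for t,z in(('strap_push',94),('lever_pin',94),('lever_tip',173),('pivot',108),('keeper',110)):
    for d in tip_of(n,t)[:2]:
        q=atz(n,d['at'],z)[:2];e=q-P0; print(n,t,round(d['conf'],2),np.array(d['at']),q,np.hypot(*e),np.arctan2(e[1],e[0]))
```

```text
[488.93 103.82 200.  ] (array([14.74,  6.67, 49.05]), np.float64(-0.006116123347585933))
9.3333 [499.27  53.25 201.9 ] [ 0.03  0.3   1.93  0.12  0.91 -0.54]
scene strap_push 0.8 [356.6 220. ] [566.74 124.95] 147.58258828385513 2.221191477498973
scene lever_pin 0.62 [341.1 215.4] [583.65  78.85] 101.68631335360783 2.3638385165387765
scene lever_pin 0.53 [346.9 169.5] [429.63 -20.77] 228.22989491083308 -3.0174129392663094
scene lever_tip 0.48 [334.  200.8] [601.45  63.63] 78.33655688023393 2.342816253411879
scene lever_tip 0.35 [276.4 133.8] [ 512.7  -249.41] 294.21883053464427 -2.0798910408877314
scene pivot 0.92 [306.7 214.3] [654.93   3.44] 4.226545916776494 -1.8517043906687811
scene keeper 0.87 [370.9 225.1] [563.26 174.18] 190.79017952620822 2.0790181974739945
scene keeper 0.34 [339.8 215.8] [596.33  83.42] 96.62599658495985 2.2376811293697276
```

arm_command([
  [-2, 0, 20, -0.006],
  [0, 0, 20.6, 0],
  [0, 20, 0, 0],
  [0, 35, 0, 0],
  [0, 33, 0, 0],
  [0, 20, 0, 0],
  [0, 0, 0, 0],
  [0, 0, 0, 0],
])

```text
t: 10.35
ee_pos: [476.9, 97.9, 97.0]
orientation: [-1.442, -0.405, 0.375]
ft_force: [0.4, 0.4, -0.1]
width: 87.8
```

```bash
cat >> h.py <<'E'
def wh2():
    o=get_obs();M=R.from_rotvec(o['orientation']).as_matrix()
    x,z=M[:2,0],M[:2,2];d=o['ee_pos'][:2]-P0
    z=z/np.hypot(*z);x=np.array([z[1],-z[0]])
    print('t',o['t'],'az',np.arctan2(z[1],z[0]),'r',d@z,'off',-d@x,'z',o['ee_pos'][2],'F along x,z',o['ft_force'][:2]@x,o['ft_force'][:2]@z,o['ft_force'])
E
python3 - <<'E'
from h import *
wh2()
E
```

```text
t 10.35 az 2.077153698062712 r 165.97123710687308 off 112.81431808562387 z 96.9975033910554 F along x,z 0.5565253739930212 0.18954355854891575 [ 0.39476321  0.43567104 -0.06159739]
```

arm_command([
  [6, 0, 0, 0],
  [6, 0, 0, 0],
  [6, 0, 0, 0],
  [6, 0, 0, 0],
  [6, 0, 0, 0],
  [3, 0, 0, 0],
  [2, 0, 0, 0],
  [0, 0, 0, 0],
])

```text
t: 11.02
ee_pos: [508.8, 115.1, 99.3]
orientation: [-1.442, -0.408, 0.373]
ft_force: [0.3, 0.1, 0.8]
width: 87.8
```

arm_command([
  [1.5, 0, 0, 0],
  [1.5, 0, 0, 0],
  [1, 0, 0, 0],
  [0, 0, 0, 0],
  [0, 0, 0, 0],
])

```text
t: 11.43
ee_pos: [511.6, 116.7, 99.2]
orientation: [-1.442, -0.407, 0.373]
ft_force: [-0.8, 1.5, -1.1]
width: 87.7
```

Run:
```python
from h import *
wh2()
b=snap('scene'); 
cv2.imwrite('pics/c4.png',cv2.resize(b[170:270,280:420],None,fx=5,fy=5,interpolation=2))
```

```text
t 11.4333 az 2.0774986718771506 r 165.6013263691326 off 73.29846347267723 z 99.21868256146823 F along x,z 0.05856071912801371 1.7054789050799706 [-0.77646055  1.51960411 -1.08798083]
```

View pics/c4.png

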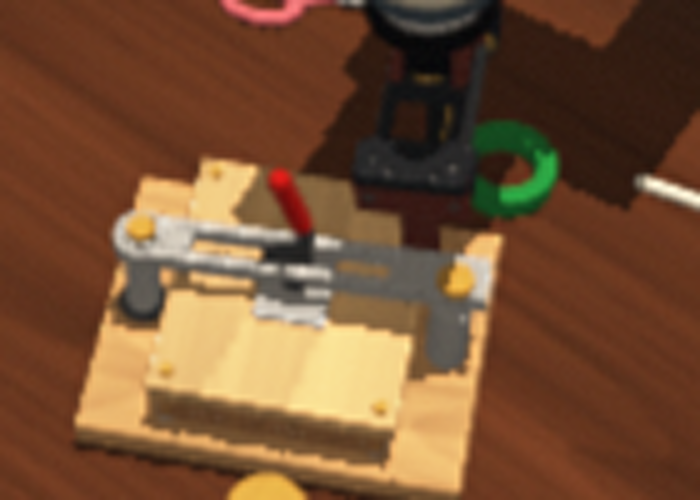

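The scene view shows the notch under the keeper head (the keeper is at crop (457,280)). I'll keep pushing in small steps until the force shows the hard stop.

arm_command([
  [1, 0, 0, 0],
  [1, 0, 0, 0],
  [0, 0, 0, 0],
])

```text
t: 11.73
ee_pos: [513.6, 117.7, 99.4]
orientation: [-1.442, -0.408, 0.373]
ft_force: [-0.5, 0.0, 0.1]
width: 87.9
```

arm_command([
  [1, 0, 0, 0],
  [1, 0, 0, 0],
  [0, 0, 0, 0],
])

```text
t: 11.98
ee_pos: [515.4, 118.8, 99.5]
orientation: [-1.442, -0.408, 0.373]
ft_force: [0.1, -0.1, -0.1]
width: 87.9
```

arm_command([
  [1, 0, 0, 0],
  [1, 0, 0, 0],
  [0, 0, 0, 0],
])

```text
t: 12.23
ee_pos: [517.2, 119.7, 99.6]
orientation: [-1.442, -0.408, 0.373]
ft_force: [-0.6, -0.2, -0.6]
width: 87.6
```

arm_command([
  [1, 0, 0, 0],
  [1, 0, 0, 0],
  [0, 0, 0, 0],
])

```text
t: 12.48
ee_pos: [518.1, 120.3, 99.6]
orientation: [-1.442, -0.406, 0.375]
ft_force: [-3.5, -2.2, 1.6]
width: 88.0
```

Run:
```python
from h import *
wh2()
b=snap('scene'); w=snap('wrist','w5.png')
cv2.imwrite('pics/c5.png',np.hstack([cv2.resize(b[200:250,290:390],None,fx=4,fy=4,interpolation=2),cv2.resize(w,(320,200))]))
```

```text
t 12.4833 az 2.077578469104506 r 165.6523351940756 off 65.90029821775163 z 99.56204580776198 F along x,z -4.075533731341409 -0.22610283984738871 [-3.45354074 -2.17581113  1.57657334]
```

View pics/c5.png

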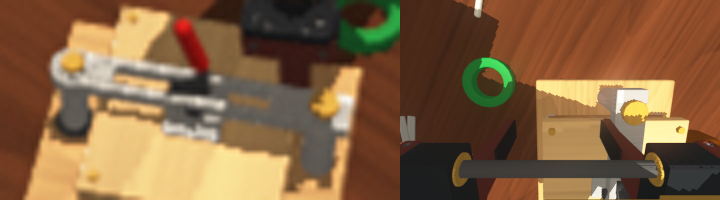

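arm_command([
  [1, 0, 0, 0],
  [0, 0, 0, 0],
  [0, 0, 0, 0],
])

```text
t: 12.83
ee_pos: [518.1, 120.5, 99.5]
orientation: [-1.442, -0.405, 0.376]
ft_force: [-7.1, -5.5, 4.9]
width: 87.7
```

arm_command([
  [-8, 0, 0, 0],
  [-16, 0, 0, 0],
  [0, -20, 0, 0],
  [0, -35, 0, 0],
  [0, -35, 0, 0],
  [0, -16, 0, 0],
  [0, 0, 0, 0],
  [0, 0, 0, 0],
], gripper=100)

```text
t: 13.5
ee_pos: [499.6, 99.6, 205.0]
orientation: [-1.442, -0.41, 0.37]
ft_force: [0.2, -0.2, -0.7]
width: 87.8
```

arm_command([
  [0, 0, 0, 0],
  [0, 0, 0, 0],
  [0, 0, 0, 0],
  [0, 0, 0, 0],
  [0, 0, 0, 0],
  [0, 0, 0, 0],
], gripper=0)

```text
t: 14.0
ee_pos: [498.6, 99.5, 203.6]
orientation: [-1.442, -0.407, 0.374]
ft_force: [-0.3, 0.2, -0.1]
width: 51.3
```

Run:
```python
from h import *
np.set_printoptions(precision=2,suppress=True)
wh2(); o=get_obs(); print(o['width'],o['qpos'])
g=behind(2.0775,140,1,175); print(g,rel(g,2.0775))
M=R.from_rotvec(o['orientation']).as_matrix();print(M)
for n in('scene','top'):
  b=snap(n)
  for t,z in(('strap_push',94),('lever_pin',94),('lever_tip',170),('pivot',108),('keeper',110)):
    for d in tip_of(n,t)[:1]:
        q=atz(n,d['at'],z)[:2];e=q-P0; print(n,t,round(d['conf'],2),np.array(d['at']),q,np.hypot(*e),np.arctan2(e[1],e[0]))
```

```text
t 14.0 az 2.0775736596107883 r 156.93161425889406 off 93.0565653717423 z 203.62489540564528 F along x,z -0.1499969490535068 0.3287227678567469 [-0.29  0.21 -0.08]
51.33725052918059 [ 0.12  0.3   1.92  0.12  0.91 -0.46]
[587.28 129.42 175.  ] (array([ 90.8 ,  31.07, -19.27]), np.float64(7.365961078820149e-05))
[[ 0.88 -0.   -0.48]
 [ 0.48  0.09  0.87]
 [ 0.04 -1.    0.08]]
scene strap_push 0.67 [357.9 227.6] [585.88 144.61] 154.04583313127347 2.044086323081173
scene lever_pin 0.65 [338.2 223. ] [610.84  89.59] 93.73877235374844 2.074683939261752
scene lever_tip 0.4 [333.9 206.8] [616.5   75.65] 78.82056544388519 2.0972240368912245
scene pivot 0.85 [308.  217.8] [662.   14.8] 9.383220029122024 0.8906893549318691
scene keeper 0.84 [370.6 227.3] [570.05 178.14] 191.10814701194897 2.037873606397889
top pivot 0.64 [319.1 163.1] [658.62   3.24] 4.946479614700302 -1.0359323818715163
```

arm_command([
  [25, 0, 0, 0],
  [33, 0, 0, 0],
  [32.8, 0, 0, 0],
  [0, 15, -10, 0],
  [0, 16, -9.3, 0],
  [0, 0, 0, 0],
  [0, 0, 0, 0],
], gripper=0)

```text
t: 15.18
ee_pos: [586.7, 129.1, 174.8]
orientation: [-1.442, -0.405, 0.375]
ft_force: [1.0, -0.6, -0.2]
width: 0.5
```

Run:
```python
from h import *
wh2(); print(get_obs()['width'])
b=snap('scene'); w=snap('wrist')
cv2.imwrite('pics/c6.png',np.hstack([cv2.resize(b[170:250,280:380],(500,400),interpolation=2),cv2.resize(w[100:400,200:425],(300,400))]))
```

```text
t 15.1833 az 2.076670922359522 r 140.00034902739628 off 1.7471752144672839 z 174.79308454268335 F along x,z 0.5820424239520251 -1.0165501198420115 [ 1.00173461 -0.60718638 -0.20061219]
0.4968691654233311
```

View pics/c6.png

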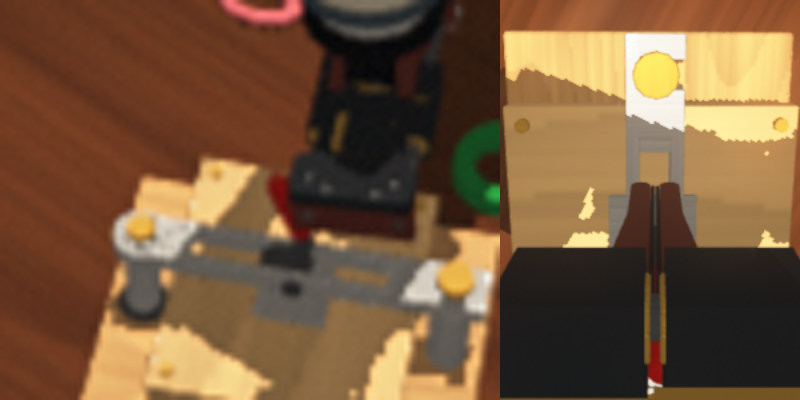

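The wrist view shows the keeper head at (656,75), centred on the strap (626-685), so the strap is home. The closed fingers are centred on it behind the lever. Next I'll work out the lever arc.

Run:
```python
from h import *
o=get_obs();M=R.from_rotvec(o['orientation']).as_matrix()
h=np.array([np.cos(2.0767),np.sin(2.0767),0]);A=np.array([[h@M[:,2],h@M[:,1]],[M[2,2],M[2,1]]])
rho=62;p=np.array([140,174.8])
for e in np.r_[1.5,np.arange(1.4,.29,-.1),.24,.2]:
    g=np.array([95-rho*np.cos(e)+7*np.sin(e)+9,94+rho*np.sin(e)+7*np.cos(e)+17])
    d=np.linalg.solve(A,g-p);p=g;print(round(e,2),g.round(1),'dy %.1f dz %.1f'%(d[1],d[0]))
```

```text
1.5 [106.6 173.3] dy -1.3 dz -33.4
1.4 [100.4 173.3] dy -0.5 dz -6.2
1.3 [ 94.2 172.6] dy 0.2 dz -6.2
1.2 [ 88.1 171.3] dy 0.8 dz -6.2
1.1 [ 82.1 169.4] dy 1.4 dz -6.1
1.0 [ 76.4 167. ] dy 2.0 dz -5.9
0.9 [ 70.9 163.9] dy 2.6 dz -5.7
0.8 [ 65.8 160.4] dy 3.1 dz -5.4
0.7 [ 61.1 156.3] dy 3.7 dz -5.1
0.6 [ 56.8 151.8] dy 4.1 dz -4.7
0.5 [ 52.9 146.9] dy 4.6 dz -4.2
0.4 [ 49.6 141.6] dy 5.0 dz -3.8
0.3 [ 46.8 136. ] dy 5.3 dz -3.2
0.24 [ 45.4 132.5] dy 3.3 dz -1.7
0.2 [ 44.6 130.2] dy 2.3 dz -1.0
```

arm_command([
  [0, -0.4, -11, 0],
  [0, -0.4, -12, 0],
  [0, -0.5, -10.4, 0],
  [0, -0.5, -6.2, 0],
  [0, 0.2, -6.2, 0],
  [0, 0.8, -6.2, 0],
  [0, 1.4, -6.1, 0],
  [0, 2, -5.9, 0],
  [0, 2.6, -5.7, 0],
  [0, 3.1, -5.4, 0],
  [0, 3.7, -5.1, 0],
  [0, 0, 0, 0],
])

```text
t: 16.28
ee_pos: [626.4, 59.9, 157.2]
orientation: [-1.442, -0.407, 0.373]
ft_force: [-0.7, 0.5, 2.4]
width: 0.7
```

Run:
```python
from h import *
wh2()
```

```text
t 16.2833 az 2.0769963524783632 r 60.189999019205885 off 0.5399195508539157 z 157.18184309242767 F along x,z -0.32440013925957645 0.7663654503598046 [-0.65529608  0.51297028  2.38103584]
```

Force is about 2.4 N on the lever as expected, so I'll continue.

arm_command([
  [0, 4.1, -4.7, 0],
  [0, 4.6, -4.2, 0],
  [0, 5, -3.8, 0],
  [0, 5.3, -3.2, 0],
  [0, 0, 0, 0],
])

```text
t: 16.7
ee_pos: [633.7, 48.1, 138.0]
orientation: [-1.441, -0.406, 0.374]
ft_force: [-7.7, -0.4, 16.0]
width: 0.4
```

arm_command([
  [0, 1.5, 0, 0],
  [0, 1.5, 0, 0],
  [0, 0, 0, 0],
])

```text
t: 16.95
ee_pos: [634.0, 48.1, 137.1]
orientation: [-1.442, -0.408, 0.374]
ft_force: [-11.3, -3.1, 28.6]
width: 0.7
```

arm_command([
  [0, 1.5, 0, 0],
  [0, 0, 0, 0],
  [0, 0, 0, 0],
])

```text
t: 17.2
ee_pos: [634.3, 48.1, 136.7]
orientation: [-1.442, -0.409, 0.373]
ft_force: [-14.8, -3.1, 35.1]
width: 0.5
```

The force rose to 35 N and the fingertip has almost stopped, so the lever is at its hard stop. I'll lift clear and check.

arm_command([
  [0, -10, 0, 0],
  [0, -25, 0, 0],
  [0, -38, 0, 0],
  [0, -38, 0, 0],
  [-35, 0, 0, 0],
  [-40, 0, 0, 0],
  [-40, 0, 0, 0],
  [-40, 0, 0, 0],
  [-40, 0, 0, 0],
  [-30, 0, 0, 0],
  [0, 0, 0, 0],
  [0, 0, 0, 0],
])

```text
t: 18.2
ee_pos: [436.6, -70.8, 233.2]
orientation: [-1.443, -0.406, 0.371]
ft_force: [0.1, -0.5, 0.7]
width: 0.3
```

Run:
```python
from h import *
np.set_printoptions(precision=2,suppress=True)
wh2()
b=snap('scene');a=snap('top')
cv2.imwrite('pics/c7.png',np.hstack([cv2.resize(b[170:270,280:380],(400,400),interpolation=2),cv2.resize(a[120:240,230:350],(400,400),interpolation=2)]))
for n in('scene','top'):
  for t,z in(('strap_push',94),('lever_tip',118),('pivot',108),('keeper',110)):
    for d in tip_of(n,t)[:1]:
        q=atz(n,d['at'],z)[:2];e=q-P0; print(n,t,round(d['conf'],2),np.array(d['at']),q,np.hypot(*e),np.arctan2(e[1],e[0]))
for t in('tape_roll','scissors','pencil','seed_jar'):
    for d in tip_of('top',t)[:1]: print(t,d['at'])
```

```text
t 18.2 az 2.0751304659391905 r 37.49208400927895 off 230.04103834815626 z 233.17774385175628 F along x,z -0.10685354178639234 -0.4556332961689027 [ 0.13 -0.45  0.75]
scene strap_push 0.61 [356.1 227.3] [588.49 139.88] 148.64570537856392 2.043005744072983
scene lever_tip 0.48 [313.4 211.1] [638.38  15.84] 19.589253748390405 2.701632881253281
scene pivot 0.89 [304.1 215.7] [663.79   0.87] 10.148917755152983 -0.711580285080331
scene keeper 0.61 [370.9 225.2] [563.54 174.39] 190.83695110617427 2.077180328074969
top strap_push 0.57 [268.6 190.7] [591.45 137.23] 144.94071395305423 2.0331050505194788
top lever_tip 0.64 [253.5 201.8] [558.81 172.3 ] 191.37996335832653 2.1040972651981527
top pivot 0.89 [316.3 164.6] [654.79  10.63] 3.3932511095627698 1.9684858802134293
top keeper 0.96 [254.8 202.7] [557.76 170.41] 190.28889809152645 2.113867469656862
tape_roll [316.8, 161.0]
scissors [346.2, 271.7]
pencil [225.1, 286.9]
seed_jar [258.8, 149.5]
```

View pics/c7.png

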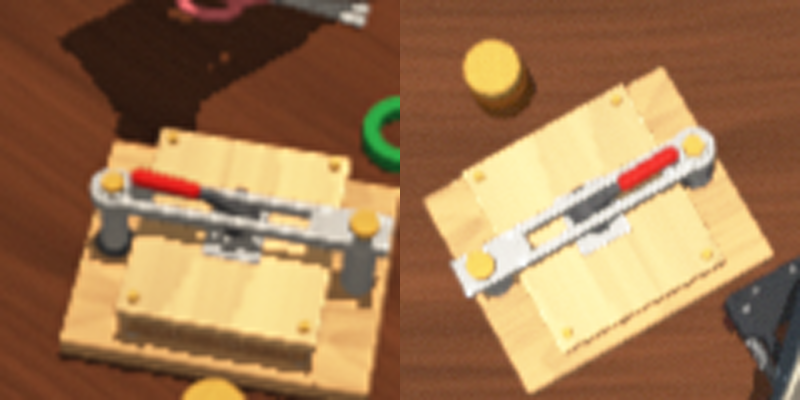

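The lever lies flat towards the pivot and the strap is home on the keeper. The pivot sits at scene pixel (308.2, 215.5), unchanged from (308.2, 215.4) at the start. The hand is clear.

```bash
python3 -c "
from workcell import *
print(close_job())"
```

```text
the job is handed in; nothing more can be done
None
```

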